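# Lift a pastry out of the tin with the spring tongs

## Robot

A 6-joint arm with a two-finger parallel gripper is mounted at the origin on the work surface. World frame = base frame: x ahead of the robot, y to its left, z up, the work surface at z = 0. Lengths are in mm, angles in rad, forces in N, time in s.
With the tool pointing down it reaches from about 375 to 900 mm from the base axis. Payload 3.1 kg.
Tool frame: the origin (TCP) lies midway between the tips of the shut fingers; the grasp point (between the pads) lies 19 mm behind it; z points along the fingers, y is the line along which they close (so a half turn about z gives the same grasp; the last joint's range is limited). The gripper opens to 87 mm and grips with 3 to 60 N. Pads are 19 mm wide; open, the fingers measure 117 mm over their backs; the gripper's body (75 mm by 190 mm) begins 51 mm behind the grasp point.
Start: joints at [-1.389, 0.527, 1.433, -0, 1.181, -0.178], TCP at [220.076, -584.947, 222.548] pointing down, gripper open.
Joint ranges: [-3.08, 3.08], [-0.75, 2.2], [0.22, 2.44], [-1.43, 4.57], [0, 2.65], [-2.85, 2.85]. Speed limits (rad/s): [2.79, 2.79, 3.14, 3.14, 3.14, 3.14].

## Interface

Orientations are given as a rotation vector (axis times angle).
In Python, from station import sense, snapshot, finish_job gives the robot as it stands.
- The arm moves only by the tool move_arm, never from a script. Its argument "targets" is a list of rows, each an object with "linear": the shift along the world's x, y, z in units of 30 mm (1.0 is 30 mm), a list of three; "rot": the turn, a rotation vector about the world's x, y, z in units of 4 degrees (1.0 is 4 degrees), a list of three; "fingers": the closure, from 0 (fully open) to 1 (shut). A call has 1 to 5 rows; each row shifts and turns the commanded pose from where the row before left it; what a row does not reach is not made up. A row lasts 1/10 s, in which the tool goes at most 50 mm and 8.59 degrees, less where a joint would pass 70% of its speed; a pose out of reach is approached as far as the arm can. A call with a number of a shift or a turn outside -1 to 1 is refused whole. A call with a gripper value outside its range is refused whole. The fingers move at their own pace and stop on an object; "force" is the grip in N (left out, the last holds). Time passes only in rows, so rows that do not move let the fingers close. It gives the time, the measured TCP pose, the force, the opening and the grip force at its end, in the units of the state.
- sense(): the state, without advancing time (a new reading comes with each control period).
- snapshot(name): name is "scene" or "top"; returns a dict with "pixels" (420x560x3 uint8, red, green, blue), "fov_y" (degrees; the focal length in pixels is half the picture's height over the tangent of half this angle, whatever the lens; pixels are square), "cx", "cy" (the principal point, pixels), "dist_coeffs" ([k1, k2, p1, p2, k3] as OpenCV has them; the pictures are not rectified), "world_from_camera" (4x4, takes a point from camera to world coordinates). Camera axes: x right, y up, looking along -z (the intrinsics and any distortion apply to the point x, -y, -z); pixel columns grow to the right and rows downward; lengths in mm; the calibration is good to about 2 mm. A picture is of the moment at which its call begins. There is no depth.
- finish_job(): hands the job in; it is judged then, once.
The state is a dict: "clock": time; "q": joint angles; "joint_velocities": joint speeds; "effort": joint torques, N m; "position": TCP position; "tcp_rot": TCP orientation; "force": force on the tool from outside, world axes, zero at the start; "moment": the same for the moment, N m; "gripper_width": finger opening in mm; "grip_force": force on a finger pad.
Only numpy, scipy, OpenCV 4.12 (cv2) and the standard library are available. Lean on these libraries where they do the work, as an engineer would, in place of code of your own. Each camera call takes 0.05 s, during which the arm holds its last target. There are 200 camera calls.

## Task

Take the small spring tongs out of their upright steel pocket by pinching both arms, dip their open tips into the open aluminium tin on either side of the pastry, squeeze them shut on it and lift it out with the tongs alone, never touching it with the gripper. Finish still holding the pastry in the tongs, at rest, with its underside at least 5 cm above the tin's rim and touching nothing else; the tin stays upright where it stands and the other things on the tier stay put.

Things in the scene. Friction and masses are not known exactly. Their poses are not given: they have to be found in the camera images.
- tongs_grip (a point): Grip point midway between the two arms of the tongs, 98 mm above the tip ends, 40 mm below the very top. Width over the arms here: 51 mm sprung open (as at the start), 44 mm on the pastry (arms parallel), 39 mm at the stop. Fixed to arm A, which swings in when squeezed, so it marks the middle only while the tongs are open. z up along the tongs, y the line along which the arms open.
- tip_a (a point): Point on the inner face of arm A (the tongs' +y side), 12 mm above its tip end. Midway between tip_a and tip_b is the middle of the tongs' mouth. Gap between the tips: 66 mm sprung open, 38 mm on the pastry, about 19 mm at the stop: 1 mm less at the grip is about 3.8 mm less here.
- tip_b (a point): Point on the inner face of arm B (the tongs' -y side), 12 mm above the end of its tip.
- tongs: Spring tongs standing upright in the pocket, tips down, hinge on top: two flat steel arms 22 mm wide, 3 mm thick, 138 mm tall in all, about 85 g. Origin between the tip ends as they stand open, axes as for tongs_grip.
- jaw: Arm B of the tongs, -y side; origin on the hinge axis, 36 mm above tongs_grip. A spring pushes the arms apart, about 4 N at the grip point when open, 7.5 N at the stop, so the arms follow the fingers as these open; friction keeps the tongs held while the fingers stay below about 50 mm.
- pocket: Fixed narrow steel pocket, open at the top, 34 mm (x) by 88 mm (y) outside, 75 mm tall, walls 3 mm; the tongs stand on its inner floor, 5 mm above its underside, with 3 mm to spare each way in x and 5 mm in y; its y is the line along which the tongs open. Origin: centre of its underside, on the tier's floor (4 mm above the worktop).
- tin: Loose open round aluminium tin, 112 mm across, 106 mm inside, 55 mm tall, floor 3 mm thick, about 250 g, standing on the tier. Origin: centre of its underside.
- pastry_mid (a point): Centre (half-way up) of the brown cork-shaped pastry that stands upright on the tin's floor, not always in its middle: a rigid round thing 38 mm across with straight sides, 44 mm tall, about 40 g.
- pastry: The same pastry; origin at the centre of its underside.
- jar: Bystander: capped glass jar, 62 mm across, 100 mm tall; origin at the centre of its underside.
- cup: Bystander: yellow silicone lidded cup, 74 mm across, 90 mm tall; origin at the centre of its underside.
- scoop: Bystander: white plastic scoop lying along its x, 140 mm long, 48 mm wide, 28 mm tall; origin near its middle, at its underside.
- coaster: Bystander: round bamboo coaster, 90 mm across, 8 mm thick; origin at the centre of its underside.
- shaker: Bystander: white ceramic shaker, 44 mm across, 80 mm tall; origin at the centre of its underside.
- beaker: Bystander: small ceramic beaker, 60 mm across, 60 mm tall; origin at the centre of its underside.

How it is judged:
By the outcome, as a careful person would: the job done as asked, in the order asked, and still so for the second after the job is handed in, while the arm keeps its last pose, push and grip.
It also fails if it takes over 48 s, if anything falls off the work surface, if the arm or the gripper's body presses on something with over 40 N, if the wrist force passes 120 N, or if a joint passes its speed limit or range.

## Working session

There is one attempt and no reset: what is moved stays moved. The work goes in short steps, Python scripts to look and compute and a tool call to move; the robot and the scene stay as the last step left them, time stands still between calls to the robot, and variables do not carry over. Pictures are saved under pics/ and viewed, at most 10 in all, crops included, and the job is handed in when it is done.

Besides the shell and the picture viewer there is one more tool, called by a JSON object that holds its "method" and its "body", one argument or row to a line. move_arm: Moves the arm, as the interface text tells. Its arguments: {"type":"object","properties":{"targets":{"type":"array","items":{"type":"object","properties":{"linear":{"type":"array","items":{"type":"number"}},"rot":{"type":"array","items":{"type":"number"}},"fingers":{"type":"number"}}}},"force":{"type":"number"}},"required":["targets"]}

```bash
mkdir -p pics
cat > h.py <<'E'
import numpy as np, cv2
from station import sense, snapshot
def snap(name,fn):
    s=snapshot(name); cv2.imwrite('pics/'+fn,cv2.cvtColor(s['pixels'],cv2.COLOR_RGB2BGR))
    np.savez('pics/'+fn[:-4]+'.npz',**{k:np.array(v) for k,v in s.items()}); return s
def load(fn): return np.load('pics/'+fn+'.npz')
def K(s):
    f=210/np.tan(np.radians(float(s['fov_y']))/2)
    return np.array([[f,0,float(s['cx'])],[0,f,float(s['cy'])],[0,0,1]]),np.array(s['dist_coeffs'],float)
def ray(s,u,v):
    k,d=K(s);p=cv2.undistortPoints(np.array([[[u,v]]],float),k,d)[0,0]
    T=np.array(s['world_from_camera']);return T[:3,3],T[:3,:3]@np.array([p[0],-p[1],-1])
def onz(s,u,v,z):
    o,r=ray(s,u,v);return o+r*(z-o[2])/r[2]
def proj(s,P):
    k,d=K(s);T=np.array(s['world_from_camera']);c=(np.atleast_2d(P)-T[:3,3])@T[:3,:3]
    return cv2.projectPoints((c*[1,-1,-1]).reshape(-1,1,3),np.zeros(3),np.zeros(3),k,d)[0][:,0]
E
python3 - <<'E'
from h import *
for n in('scene','top'):
    s=snap(n,n+'1.png');print(n,s['fov_y'],np.round(s['world_from_camera'],3).tolist())
print(sense())
E
```

```text
scene 51.74842267947423 [[0.543, -0.479, 0.69, 1240.564], [0.84, 0.327, -0.434, -401.489], [-0.018, 0.815, 0.58, 693.493], [0.0, 0.0, 0.0, 1.0]]
top 44.39249608369008 [[0.006, 0.996, -0.092, 432.199], [-1.0, 0.006, -0.001, -0.332], [-0.0, 0.092, 0.996, 1528.721], [0.0, 0.0, 0.0, 1.0]]
{'clock': 0.1, 'q': array([-1.38950092e+00,  5.28392008e-01,  1.43375112e+00, -2.13409696e-05,
        1.18138670e+00, -1.78525338e-01]), 'joint_velocities': array([ 0.00109918, -0.00130036, -0.00488922,  0.00016022, -0.00206224,
        0.00023286]), 'effort': array([-5.72321710e-05, -4.40983808e+01, -1.77152073e+01,  6.33935072e-02,
        5.33641723e-02, -4.06225649e-05]), 'position': array([ 219.95542079, -584.32785983,  221.66525684]), 'tcp_rot': array([-3.08897836e+00, -5.61826872e-01,  3.51930592e-05]), 'force': array([-0.24762387,  0.20177541,  0.34262061]), 'moment': array([-0.01167274,  0.01088638,  0.00336077]), 'grip_force': 0.0, 'gripper_width': 86.84815338049049}
```

View pics/scene1.png

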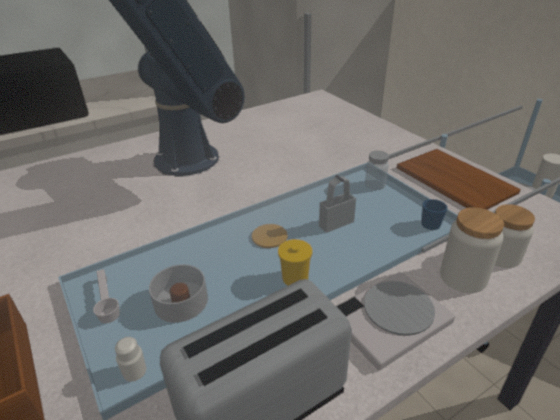

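View pics/top1.png

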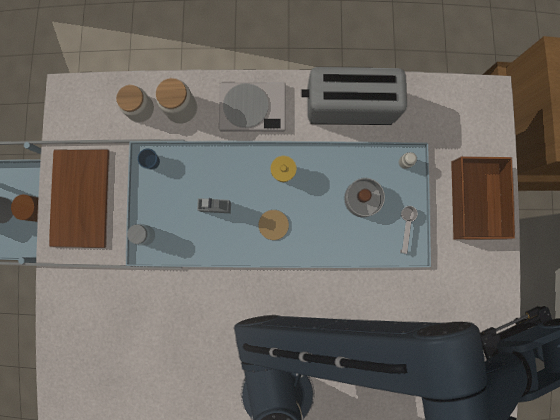

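The top view shows the pocket with tongs at about (214,205), the tin at (364,198), and the pastry at (365,195). In the scene view the pocket is at (338,212) and the tin at (179,292). I'll enlarge both.

Run:
```python
from h import *
a=cv2.imread('pics/scene1.png');b=cv2.imread('pics/top1.png')
r=lambda i,x,y:cv2.resize(i[y:y+60,x:x+80],(400,300),interpolation=cv2.INTER_CUBIC)
cv2.imwrite('pics/c1.png',np.vstack([np.hstack([r(a,298,172),r(a,139,255)]),np.hstack([r(b,180,175),r(b,325,168)])]))
s=load('top1');
print('pocket',onz(s,214,205,79),'tin',onz(s,364,197.5,59),'pastry',onz(s,365,195,51))
```

```text
pocket [553.60388593 180.01367778  79.        ] tin [ 579.38784538 -249.34603752   59.        ] pastry [ 587.49731989 -253.71077536   51.        ]
```

View pics/c1.png

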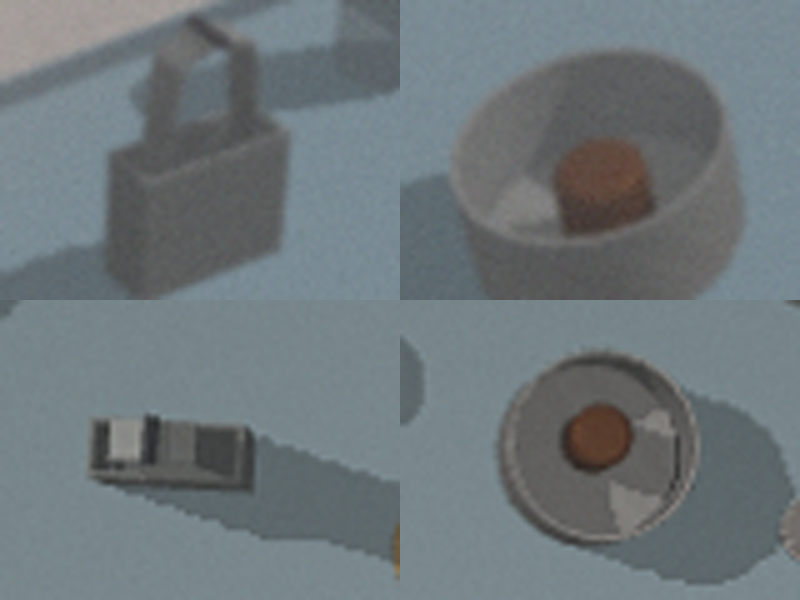

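Crop: the pocket and tongs are clear in both views, with rim corners (crop pixels) at top-view (91,419), (248,427), (250,490), (90,478). The tin rim is centred near (600,446) and the pastry top near (598,437). Next I'll fit models to these.

Run:
```python
from h import *
from scipy.optimize import least_squares
t,s=load('top1'),load('scene1')
ct=lambda p,ox,oy:np.array(p)/5.-.4+[ox,oy]
tp=ct([(91,119),(248,127),(250,190),(90,178)],180,175)   # +x+y, +x-y, -x-y, -x+y
sp=ct([(288,128),(147,180),(108,152),(281,247),(145,298),(107,270)],298,172) # rim right,front,left ; base
C=np.array([[17,44],[17,-44],[-17,-44],[-17,44]])
def W(p,c,z):
    R=np.array([[np.cos(p[2]),-np.sin(p[2])],[np.sin(p[2]),np.cos(p[2])]])
    return np.c_[c@R.T+p[:2],np.full(len(c),z)]
def ft(p):return (proj(t,W(p,C,79))-tp).ravel()
def fs(p):return (proj(s,np.r_[W(p,C[[0,1,2]],79),W(p,C[[0,1,2]],4)])-sp).ravel()
for f in(ft,fs,lambda p:np.r_[ft(p),fs(p)]):
    r=least_squares(f,[554,180,0]);print(r.x,r.cost,np.round(r.fun,1))
# tin rim & pastry top
def circ(cam,edges,rad,z):
    q=np.array([onz(cam,*e,z)[:2] for e in edges])
    r=least_squares(lambda p:np.hypot(*(q-p[:2]).T)-p[2],[*q.mean(0),rad]);return r.x
print('tin top',circ(t,ct([(502,145),(697,140),(600,50),(604,243)],325-80,168),56,59))
print('pastry top',circ(t,ct([(566,140),(632,135),(600,104)],325-80,168),19,51), onz(t,*ct((598,136),245,168),51))
print('tin sc',circ(s,ct([(451,165),(500,90),(625,48),(715,85),(722,150),(580,245)],59,255),56,59))
print('pastry sc',circ(s,ct([(556,178),(651,175),(603,138)],59,255),19,51))
for n,z,u in(('cup',94,(284,168)),('coaster',12,(274,225))):print(n,onz(t,*u,z))
```

```text
[ 5.52754720e+02  1.81375394e+02 -4.61081299e-02] 0.9782001757778065 [ 0.7  0.1  0.1  0.1 -1.  -0.5  0.2  0.3]
[ 5.52717902e+02  1.86622604e+02 -2.41840067e-02] 1.2669876787954995 [ 0.6 -0.2  0.4  0.4  0.1 -0.6 -0.2 -0.3 -0.4  0.9 -0.5 -0.4]
[ 5.53468414e+02  1.84298514e+02 -3.06092166e-02] 6.191815209005224 [-0.4  0.1 -1.  -0.4 -1.9 -1.  -0.8  0.2  0.1  0.3 -0.3  0.9 -0.5 -0.2
 -0.7  0.2 -1.   1.3 -1.1 -0. ]
tin top [ 581.35313155 -251.11281745   56.47510444]
pastry top [ 587.35294123 -251.96077071   19.43406693] [ 588.06599468 -251.37105342   51.        ]
tin sc [ 583.2550872  -252.91641584   55.11372082]
pastry sc [ 593.72590005 -252.62040148   19.34467038]
cup [658.12118615 -17.7102302   94.        ]
coaster [501.08177008  10.02854237  12.        ]
```

{"method": "move_arm", "body": {
  "targets": [
    {"linear": [0.44,1,0],"rot": [0,0,-0.22],"fingers": 0},
    {"linear": [0.44,1,0],"rot": [0,0,-0.22],"fingers": 0},
    {"linear": [0.44,1,0],"rot": [0,0,-0.22],"fingers": 0},
    {"linear": [0.44,1,0],"rot": [0,0,-0.22],"fingers": 0},
    {"linear": [0.44,1,0],"rot": [0,0,-0.22],"fingers": 0}
  ],
  "force": 30
}}

```text
clock: 0.6
position: [286.3, -433.4, 222.2]
tcp_rot: [-3.109, -0.441, 0.0]
force: [0.6, -0.1, -0.6]
gripper_width: 86.9
grip_force: 0.0
```

{"method": "move_arm", "body": {
  "targets": [
    {"linear": [0.44,1,0],"rot": [0,0,-0.22],"fingers": 0},
    {"linear": [0.44,1,0],"rot": [0,0,-0.22],"fingers": 0},
    {"linear": [0.44,1,0],"rot": [0,0,-0.22],"fingers": 0},
    {"linear": [0.44,1,0],"rot": [0,0,-0.22],"fingers": 0},
    {"linear": [0.44,1,0],"rot": [0,0,-0.22],"fingers": 0}
  ]
}}

```text
clock: 1.1
position: [352.2, -283.5, 222.3]
tcp_rot: [-3.124, -0.322, 0.0]
force: [0.3, -0.4, 0.7]
gripper_width: 86.9
grip_force: 0.0
```

{"method": "move_arm", "body": {
  "targets": [
    {"linear": [0.44,1,0],"rot": [0,0,-0.22],"fingers": 0},
    {"linear": [0.44,1,0],"rot": [0,0,-0.22],"fingers": 0},
    {"linear": [0.44,1,0],"rot": [0,0,-0.22],"fingers": 0},
    {"linear": [0.44,1,0],"rot": [0,0,-0.22],"fingers": 0},
    {"linear": [0.44,1,0],"rot": [0,0,-0.22],"fingers": 0}
  ]
}}

```text
clock: 1.6
position: [418.2, -133.5, 222.4]
tcp_rot: [-3.135, -0.202, 0.001]
force: [0.6, -0.3, -0.6]
gripper_width: 86.9
grip_force: 0.0
```

{"method": "move_arm", "body": {
  "targets": [
    {"linear": [0.44,1,0],"rot": [0,0,-0.22],"fingers": 0},
    {"linear": [0.44,1,0],"rot": [0,0,-0.22],"fingers": 0},
    {"linear": [0.44,1,0],"rot": [0,0,-0.22],"fingers": 0},
    {"linear": [0.44,1,0],"rot": [0,0,-0.22],"fingers": 0},
    {"linear": [0.44,1,0],"rot": [0,0,-0.22],"fingers": 0}
  ]
}}

```text
clock: 2.1
position: [484.2, 16.4, 222.3]
tcp_rot: [-3.14, -0.082, 0.001]
force: [0.2, -0.3, -0.2]
gripper_width: 87.2
grip_force: 0.0
```

{"method": "move_arm", "body": {
  "targets": [
    {"linear": [0.44,1,0],"rot": [0,0,-0.22],"fingers": 0},
    {"linear": [0.44,1,0],"rot": [0,0,-0.22],"fingers": 0},
    {"linear": [0.44,1,0],"rot": [0,0,-0.22],"fingers": 0},
    {"linear": [0.44,1,0],"rot": [0,0,-0.22],"fingers": 0},
    {"linear": [0,0,0],"rot": [0,0,0],"fingers": 0}
  ]
}}

```text
clock: 2.6
position: [538.2, 138.2, 222.3]
tcp_rot: [-3.14, 0.008, -0.002]
force: [-0.7, -0.9, -0.8]
gripper_width: 87.2
grip_force: 0.0
```

{"method": "move_arm", "body": {
  "targets": [
    {"linear": [0.25,0.75,0],"rot": [0,0,-0.2],"fingers": 0},
    {"linear": [0.25,0.75,0],"rot": [0,0,-0.2],"fingers": 0},
    {"linear": [0,0,-0.9],"rot": [0,0,0],"fingers": 0},
    {"linear": [0,0,-0.9],"rot": [0,0,0],"fingers": 0},
    {"linear": [0,0,0],"rot": [0,0,0],"fingers": 0}
  ]
}}

```text
clock: 3.1
position: [548.3, 179.0, 164.9]
tcp_rot: [3.139, -0.058, -0.015]
force: [-0.3, -0.1, -0.3]
gripper_width: 86.9
grip_force: 0.0
```

Run:
```python
from h import *
a=snap('scene','s2.png');b=snap('top','t2.png')
print(sense()['position'],sense()['tcp_rot'])
r=lambda i,x,y,w,h:cv2.resize(i[y:y+h,x:x+w,::-1],(400,400),interpolation=cv2.INTER_CUBIC)
cv2.imwrite('pics/c2.png',np.hstack([r(a['pixels'],298,152,80,80),r(b['pixels'],170,165,80,80)]))
```

```text
[551.39622201 179.39847709 168.29820125] [ 3.14060124e+00 -5.83782696e-02 -2.77748473e-03]
```

View pics/c2.png

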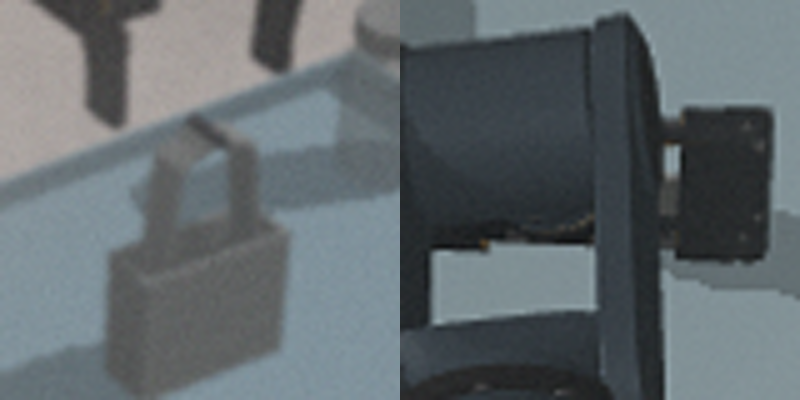

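The scene crop shows the fingers above and straddling the tongs, tips at crop (105,120) and (272,68). The arms' outer edges run at about x=150 and x=255. I'll check the alignment by projecting the model.

Run:
```python
from h import *
s=load('s2');T=np.array([551.9,180,168.5]);y=-.035
c=lambda P:np.round((proj(s,P)-[298,152]+.4)*5)
R=lambda d:np.array([d[0]*np.cos(y)-d[1]*np.sin(y),d[0]*np.sin(y)+d[1]*np.cos(y),d[2]])
print('finger tip inner corners',c([T+R((dx,dy,0)) for dy in(-43.5,-58.5,43.5,58.5) for dx in(-9.5,9.5)]).tolist())
for C in([552,180,9],[552,184,9],[553,187,9]):
  C=np.array(C,float)
  print(C,'arm L edge/R edge @z107', c([C+R((-11,-25.5,98)),C+R((11,-25.5,98)),C+R((-11,25.5,98)),C+R((11,25.5,98))]).tolist())
```

```text
finger tip inner corners [[111.0, 103.0], [134.0, 121.0], [85.0, 112.0], [108.0, 130.0], [259.0, 53.0], [283.0, 70.0], [283.0, 45.0], [308.0, 61.0]]
[552. 180.   9.] arm L edge/R edge @z107 [[136.0, 200.0], [162.0, 221.0], [220.0, 169.0], [247.0, 190.0]]
[552. 184.   9.] arm L edge/R edge @z107 [[143.0, 197.0], [169.0, 218.0], [226.0, 167.0], [253.0, 187.0]]
[553. 187.   9.] arm L edge/R edge @z107 [[149.0, 196.0], [175.0, 217.0], [232.0, 166.0], [259.0, 186.0]]
```

Run:
```python
from h import *
s=load('s2')
g=cv2.cvtColor(s['pixels'],cv2.COLOR_RGB2BGR)[172:207,318:358]
cv2.imwrite('pics/c3.png',cv2.resize(g,(800,700)[0:2] and (680,595),interpolation=cv2.INTER_CUBIC))
```

```text
(no output)
```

View pics/c3.png

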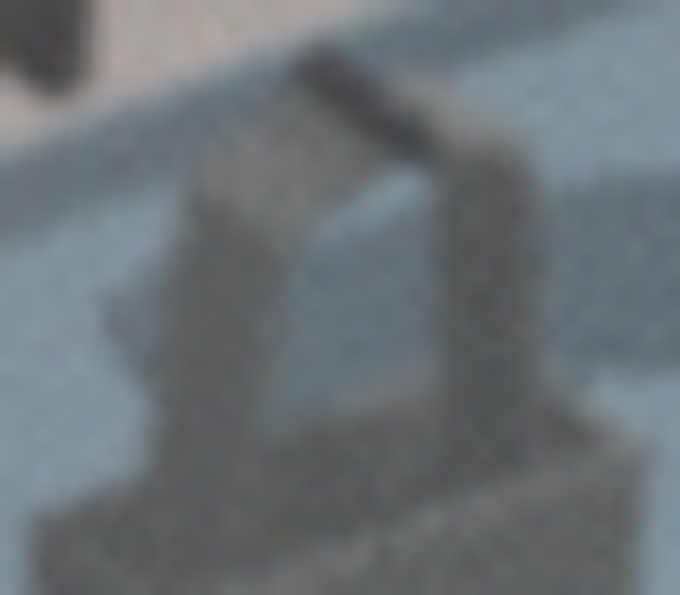

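{"method": "move_arm", "body": {
  "targets": [
    {"linear": [0.03,0.15,-0.3],"rot": [0,0,0],"fingers": 0},
    {"linear": [0,0,-0.6],"rot": [0,0,0],"fingers": 0},
    {"linear": [0,0,-0.7],"rot": [0,0,0],"fingers": 0},
    {"linear": [0,0,-0.7],"rot": [0,0,0],"fingers": 0},
    {"linear": [0,0,-0.38],"rot": [0,0,0],"fingers": 0}
  ]
}}

```text
clock: 3.7
position: [552.7, 184.5, 87.5]
tcp_rot: [-3.141, 0.058, 0.0]
force: [-0.7, -0.0, 0.9]
gripper_width: 86.9
grip_force: 0.0
```

{"method": "move_arm", "body": {
  "targets": [
    {"linear": [0,0,0],"rot": [0,0,0],"fingers": 0.1},
    {"linear": [0,0,0],"rot": [0,0,0],"fingers": 0.1},
    {"linear": [0,0,0],"rot": [0,0,0],"fingers": 0.1}
  ]
}}

```text
clock: 4.0
position: [553.8, 184.7, 89.4]
tcp_rot: [-3.141, 0.058, -0.004]
force: [0.5, 0.3, -0.2]
gripper_width: 79.0
grip_force: 0.0
```

Run:
```python
from h import *
a=snap('scene','s3.png')
st=sense();print(st['position'],st['tcp_rot'],st['force'],st['gripper_width'])
cv2.imwrite('pics/c4.png',cv2.resize(a['pixels'][152:217,298:378,::-1],(800,600)[:2],interpolation=cv2.INTER_CUBIC))
T=st['position'];s=a
print(((proj(s,[T+[0,d,0] for d in(-st['gripper_width']/2,st['gripper_width']/2)])-[298,152]+.4)*[10,600/65]).tolist())
```

```text
[553.74394682 184.737321    89.36358049] [-3.14063066  0.05763613 -0.0040132 ] [-1.05169265  0.22096195 -0.45899084] 79.02859354782836
[[271.9543451784292, 458.5504074149177], [522.3466957849919, 365.9034679065186]]
```

View pics/c4.png

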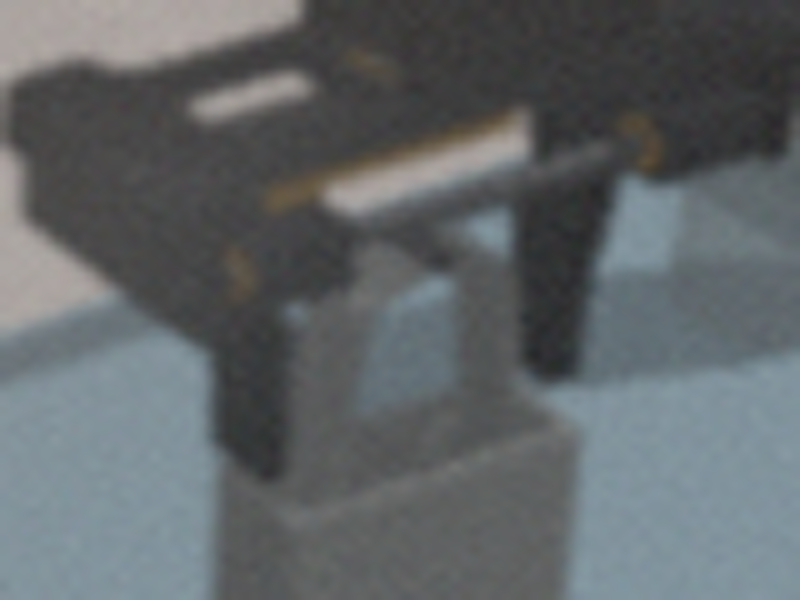

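The picture shows the fingers at crop (250,400) and (560,300) with the arms between them, roughly centred. I'll close gently.

{"method": "move_arm", "body": {
  "targets": [
    {"linear": [0,0,0],"rot": [0,0,0],"fingers": 0.3},
    {"linear": [0,0,0],"rot": [0,0,0],"fingers": 0.4},
    {"linear": [0,0,0],"rot": [0,0,0],"fingers": 0.44},
    {"linear": [0,0,0],"rot": [0,0,0],"fingers": 0.45},
    {"linear": [0,0,0],"rot": [0,0,0],"fingers": 0.45}
  ]
}}

```text
clock: 4.55
position: [553.0, 184.6, 88.4]
tcp_rot: [-3.141, 0.058, -0.001]
force: [-1.1, -0.3, 3.1]
gripper_width: 50.3
grip_force: 5.0
```

{"method": "move_arm", "body": {
  "targets": [
    {"linear": [0,0,0],"rot": [0,0,0],"fingers": 0.45},
    {"linear": [0,0,0],"rot": [0,0,0],"fingers": 0.45}
  ]
}}

```text
clock: 4.75
position: [553.1, 184.6, 88.5]
tcp_rot: [-3.141, 0.058, -0.001]
force: [0.4, 0.3, 3.2]
gripper_width: 48.2
grip_force: 5.8
```

{"method": "move_arm", "body": {
  "targets": [
    {"linear": [0,0,0.15],"rot": [0,0,0],"fingers": 0.45},
    {"linear": [0,0,0.3],"rot": [0,0,0],"fingers": 0.45},
    {"linear": [0,0,0.4],"rot": [0,0,0],"fingers": 0.45},
    {"linear": [0,0,0.5],"rot": [0,0,0],"fingers": 0.45},
    {"linear": [0,0,0.5],"rot": [0,0,0],"fingers": 0.45}
  ]
}}

```text
clock: 5.25
position: [552.8, 184.6, 144.9]
tcp_rot: [-3.141, 0.058, -0.001]
force: [0.7, 0.0, -0.9]
gripper_width: 48.0
grip_force: 3.5
```

{"method": "move_arm", "body": {
  "targets": [
    {"linear": [0,0,0.5],"rot": [0,0,0],"fingers": 0.45},
    {"linear": [0,0,0.5],"rot": [0,0,0],"fingers": 0.45},
    {"linear": [0,0,0.4],"rot": [0,0,0],"fingers": 0.45},
    {"linear": [0,0,0.2],"rot": [0,0,0],"fingers": 0.45},
    {"linear": [0,0,0],"rot": [0,0,0],"fingers": 0.45}
  ]
}}

```text
clock: 5.75
position: [553.4, 184.6, 192.9]
tcp_rot: [-3.141, 0.058, -0.004]
force: [1.4, -0.1, -2.0]
gripper_width: 48.2
grip_force: 3.5
```

Run:
```python
from h import *
a=snap('scene','s4.png');st=sense();print(st['position'],st['tcp_rot'],st['force'],st['gripper_width'],st['grip_force'])
cv2.imwrite('pics/c5.png',cv2.resize(a['pixels'][110:230,278:438,::-1],(800,600),interpolation=cv2.INTER_CUBIC))
```

```text
[552.78333718 184.5523317  191.96961087] [-3.14099869e+00  5.76521559e-02 -8.34359296e-04] [-0.29026866 -1.39366709 -1.32049473] 47.70657850843279 3.4757494926452637
```

View pics/c5.png

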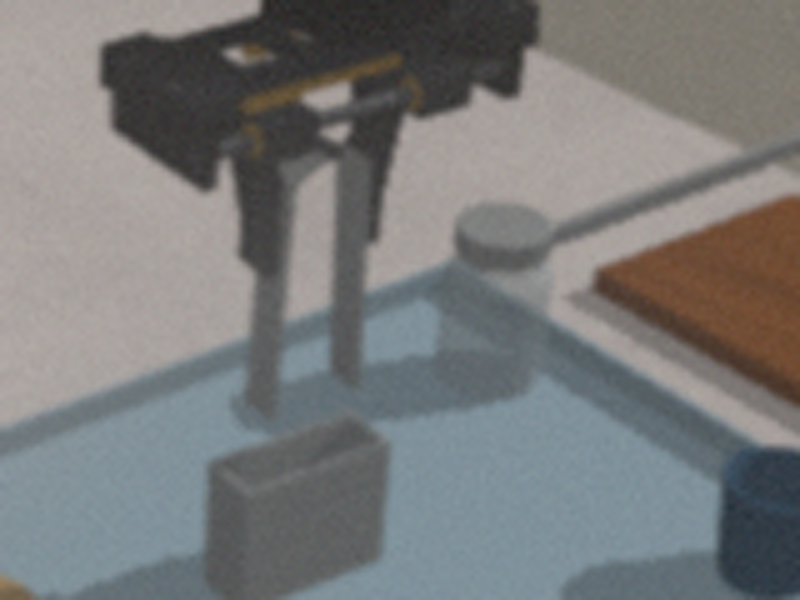

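The tongs are out and held upright, tips at crop (263,415) and (348,385), and the pocket is empty. Next is the transfer over the tin.

{"method": "move_arm", "body": {
  "targets": [
    {"linear": [0.07,-0.4,0],"rot": [0,0,0],"fingers": 0.45},
    {"linear": [0.07,-0.8,0],"rot": [0,0,0],"fingers": 0.45},
    {"linear": [0.07,-0.95,0],"rot": [0,0,0],"fingers": 0.45},
    {"linear": [0.07,-0.95,0],"rot": [0,0,0],"fingers": 0.45},
    {"linear": [0.07,-0.95,0],"rot": [0,0,0],"fingers": 0.45}
  ]
}}

```text
clock: 6.3
position: [562.7, 61.2, 190.7]
tcp_rot: [3.141, -0.058, -0.003]
force: [-0.3, 0.5, -0.4]
gripper_width: 47.7
grip_force: 3.5
```

{"method": "move_arm", "body": {
  "targets": [
    {"linear": [0.07,-0.95,0],"rot": [0,0,0],"fingers": 0.45},
    {"linear": [0.07,-0.95,0],"rot": [0,0,0],"fingers": 0.45},
    {"linear": [0.07,-0.95,0],"rot": [0,0,0],"fingers": 0.45},
    {"linear": [0.07,-0.95,0],"rot": [0,0,0],"fingers": 0.45},
    {"linear": [0.07,-0.95,0],"rot": [0,0,0],"fingers": 0.45}
  ]
}}

```text
clock: 6.8
position: [573.0, -81.4, 190.6]
tcp_rot: [-3.141, 0.059, 0.003]
force: [-0.2, -0.3, -0.7]
gripper_width: 48.1
grip_force: 3.5
```

{"method": "move_arm", "body": {
  "targets": [
    {"linear": [0.07,-0.95,0],"rot": [0,0,0],"fingers": 0.45},
    {"linear": [0.07,-0.95,0],"rot": [0,0,0],"fingers": 0.45},
    {"linear": [0.08,-0.95,0],"rot": [0,0,0],"fingers": 0.45},
    {"linear": [0.08,-0.95,0],"rot": [0,0,0],"fingers": 0.45},
    {"linear": [0.08,-0.95,0],"rot": [0,0,0],"fingers": 0.45}
  ]
}}

```text
clock: 7.3
position: [584.2, -223.8, 190.5]
tcp_rot: [-3.14, 0.059, 0.003]
force: [-0.2, -0.3, -0.9]
gripper_width: 48.1
grip_force: 3.5
```

{"method": "move_arm", "body": {
  "targets": [
    {"linear": [0.08,-0.7,0],"rot": [0,0,0],"fingers": 0.45},
    {"linear": [0.08,-0.3,0],"rot": [0,0,0],"fingers": 0.45},
    {"linear": [0,0,-0.4],"rot": [0,0,0],"fingers": 0.45},
    {"linear": [0,0,-0.5],"rot": [0,0,0],"fingers": 0.45},
    {"linear": [0,0,-0.1],"rot": [0,0,0],"fingers": 0.45}
  ]
}}

```text
clock: 7.8
position: [588.1, -249.5, 158.8]
tcp_rot: [-3.137, 0.056, 0.008]
force: [0.7, 0.2, -0.7]
gripper_width: 48.2
grip_force: 3.4
```

{"method": "move_arm", "body": {
  "targets": [
    {"linear": [0,0,0],"rot": [0,0,0],"fingers": 0.45},
    {"linear": [0,0,0],"rot": [0,0,0],"fingers": 0.45},
    {"linear": [0,0,0],"rot": [0,0,0],"fingers": 0.45}
  ]
}}

```text
clock: 8.1
position: [590.5, -251.7, 162.3]
tcp_rot: [3.14, -0.057, 0.002]
force: [-0.3, -1.0, -0.9]
gripper_width: 48.1
grip_force: 3.4
```

Run:
```python
from h import *
a=snap('scene','s5.png');st=sense();print(st['position'],st['tcp_rot'],st['gripper_width'],st['grip_force'])
T=st['position']; T0=np.array([120,200])
for nm,ps in(('tips',[T+[dx,dy,-79.5] for dy in(-32,32) for dx in(-11,11)]),('pastry top axis',[[588,-252,51],[594,-252,51]])):
    print(nm,np.round((proj(a,ps)-T0+.4)*[800/120,600/90]).tolist())
cv2.imwrite('pics/c6.png',cv2.resize(a['pixels'][200:290+30,120:240+40,::-1],(800,600),interpolation=cv2.INTER_CUBIC))
```

```text
[ 590.47031457 -251.79743124  162.39659866] [ 3.14038617e+00 -5.68400568e-02  1.90258228e-03] 47.990210606660234 3.4447621554136276
tips [[265.0, 533.0], [291.0, 578.0], [468.0, 449.0], [496.0, 491.0]]
pastry top axis [[395.0, 583.0], [402.0, 595.0]]
```

View pics/c6.png

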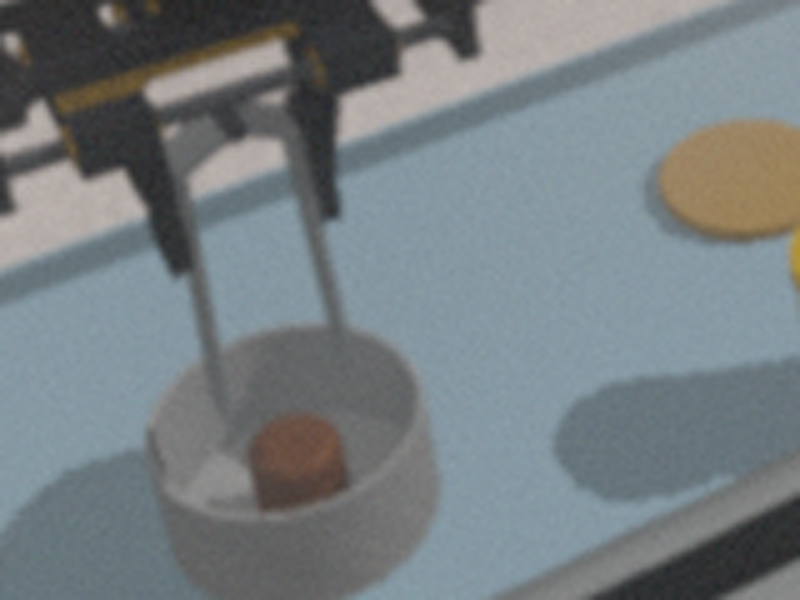

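The tongs are over the tin with the tips at crop (225,420) and (340,345). The pastry top is at (298,437) and the gap looks narrower than expected. I'll zoom in with predicted overlays.

Run:
```python
from h import *
a=load('s5');g=cv2.cvtColor(a['pixels'],cv2.COLOR_RGB2BGR)[225:305,145:225]
g=cv2.resize(g,(600,600),interpolation=cv2.INTER_CUBIC);k=7.5
T=np.array([590.5,-251.8,162.4])
def P(p):return tuple(int(v) for v in ((proj(a,p)[0]-[145,225]+.4)*k))
for gap,col in((54.6,(0,255,0)),(42,(0,0,255))):
  for sgn in(-1,1):
    for dx in(-11,11):
      cv2.circle(g,P(T+[dx,sgn*gap/2,-79.5]),2,col,-1)   # inner tip-end corners
t=np.linspace(0,6.3,60)
for x,y,r,z,c in((589,-252,19,51,(255,255,0)),(582,-252,56,59,(255,0,255))):
  for b in t: cv2.circle(g,P([x+r*np.cos(b),y+r*np.sin(b),z]),1,c,-1)
cv2.imwrite('pics/c7.png',g)
```

```text
(no output)
```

View pics/c7.png

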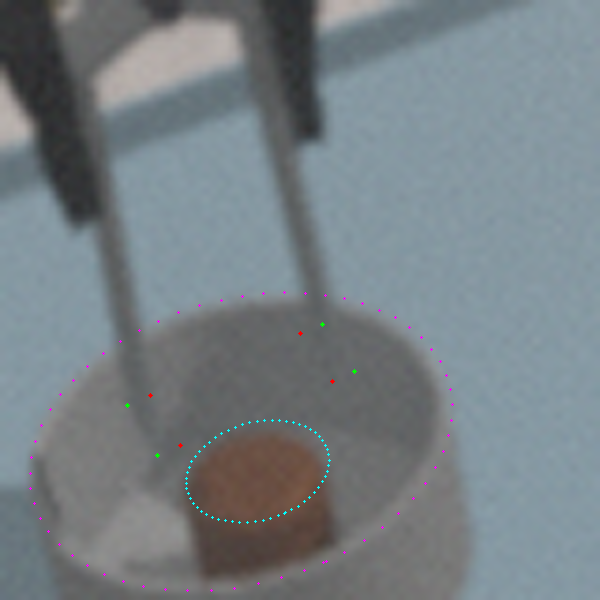

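The left tip matches the predicted open gap (green). The right tip is a few mm inward, so the gap is about 50 mm, and the pastry at crop (258,480) sits between the arms. I'll descend slowly and watch the force.

{"method": "move_arm", "body": {
  "targets": [
    {"linear": [0,0,-0.3],"rot": [0,0,0],"fingers": 0.44},
    {"linear": [0,0,-0.4],"rot": [0,0,0],"fingers": 0.44},
    {"linear": [0,0,-0.3],"rot": [0,0,0],"fingers": 0.44},
    {"linear": [0,0,-0.2],"rot": [0,0,0],"fingers": 0.44},
    {"linear": [0,0,-0.1],"rot": [0,0,0],"fingers": 0.44}
  ]
}}

```text
clock: 8.65
position: [589.4, -251.7, 121.2]
tcp_rot: [-3.14, 0.058, 0.003]
force: [-0.3, -0.4, -0.9]
gripper_width: 48.9
grip_force: 3.3
```

{"method": "move_arm", "body": {
  "targets": [
    {"linear": [0,0,-0.1],"rot": [0,0,0],"fingers": 0.44},
    {"linear": [0,0,0],"rot": [0,0,0],"fingers": 0.44}
  ]
}}

```text
clock: 8.85
position: [589.9, -251.9, 119.3]
tcp_rot: [-3.141, 0.058, 0.001]
force: [-0.7, 0.6, -0.6]
gripper_width: 49.0
grip_force: 3.3
```

{"method": "move_arm", "body": {
  "targets": [
    {"linear": [0,0,-0.2],"rot": [0,0,0],"fingers": 0.44},
    {"linear": [0,0,-0.3],"rot": [0,0,0],"fingers": 0.44},
    {"linear": [0,0,-0.2],"rot": [0,0,0],"fingers": 0.44},
    {"linear": [0,0,-0.15],"rot": [0,0,0],"fingers": 0.44},
    {"linear": [0,0,0],"rot": [0,0,0],"fingers": 0.44}
  ]
}}

```text
clock: 9.35
position: [589.3, -251.6, 93.0]
tcp_rot: [-3.14, 0.058, 0.003]
force: [-0.1, 0.8, -0.8]
gripper_width: 48.5
grip_force: 3.3
```

{"method": "move_arm", "body": {
  "targets": [
    {"linear": [0,0,0],"rot": [0,0,0],"fingers": 0.46},
    {"linear": [0,0,0],"rot": [0,0,0],"fingers": 0.48},
    {"linear": [0,0,0],"rot": [0,0,0],"fingers": 0.5},
    {"linear": [0,0,0],"rot": [0,0,0],"fingers": 0.52},
    {"linear": [0,0,0],"rot": [0,0,0],"fingers": 0.54}
  ],
  "force": 35
}}

```text
clock: 9.85
position: [590.2, -252.1, 94.5]
tcp_rot: [3.141, -0.058, 0.001]
force: [0.4, -0.2, 0.5]
gripper_width: 43.6
grip_force: 35.0
```

{"method": "move_arm", "body": {
  "targets": [
    {"linear": [0,0,0],"rot": [0,0,0],"fingers": 0.58},
    {"linear": [0,0,0],"rot": [0,0,0],"fingers": 0.62},
    {"linear": [0,0,0],"rot": [0,0,0],"fingers": 0.7},
    {"linear": [0,0,0],"rot": [0,0,0],"fingers": 0.7},
    {"linear": [0,0,0],"rot": [0,0,0],"fingers": 0.7}
  ]
}}

```text
clock: 10.35
position: [590.2, -252.2, 94.5]
tcp_rot: [3.141, -0.058, 0.001]
force: [-0.7, 0.1, 2.1]
gripper_width: 43.7
grip_force: 35.0
```

{"method": "move_arm", "body": {
  "targets": [
    {"linear": [0,0,0.1],"rot": [0,0,0],"fingers": 0.7},
    {"linear": [0,0,0.2],"rot": [0,0,0],"fingers": 0.7},
    {"linear": [0,0,0.3],"rot": [0,0,0],"fingers": 0.7},
    {"linear": [0,0,0.4],"rot": [0,0,0],"fingers": 0.7},
    {"linear": [0,0,0.5],"rot": [0,0,0],"fingers": 0.7}
  ]
}}

```text
clock: 10.85
position: [589.8, -251.8, 140.0]
tcp_rot: [-3.141, 0.058, 0.001]
force: [0.2, 0.5, -1.3]
gripper_width: 43.7
grip_force: 35.0
```

{"method": "move_arm", "body": {
  "targets": [
    {"linear": [0,0,0.5],"rot": [0,0,0],"fingers": 0.7},
    {"linear": [0,0,0.5],"rot": [0,0,0],"fingers": 0.7},
    {"linear": [0,0,0.5],"rot": [0,0,0],"fingers": 0.7},
    {"linear": [0,0,0.5],"rot": [0,0,0],"fingers": 0.7},
    {"linear": [0,0,0.4],"rot": [0,0,0],"fingers": 0.7}
  ]
}}

```text
clock: 11.35
position: [590.4, -252.2, 213.5]
tcp_rot: [3.14, -0.058, 0.003]
force: [-0.3, -0.6, -2.0]
gripper_width: 43.9
grip_force: 35.0
```

{"method": "move_arm", "body": {
  "targets": [
    {"linear": [0,0,0.3],"rot": [0,0,0],"fingers": 0.7},
    {"linear": [0,0,0.2],"rot": [0,0,0],"fingers": 0.7},
    {"linear": [0,0,0],"rot": [0,0,0],"fingers": 0.7},
    {"linear": [0,0,0],"rot": [0,0,0],"fingers": 0.7},
    {"linear": [0,0,0],"rot": [0,0,0],"fingers": 0.7}
  ]
}}

```text
clock: 11.85
position: [589.5, -251.7, 225.3]
tcp_rot: [-3.14, 0.058, 0.002]
force: [-0.3, 0.0, -1.5]
gripper_width: 44.0
grip_force: 35.0
```

Run:
```python
from h import *
a=snap('scene','s6.png');st=sense();print(st['position'],st['gripper_width'],st['grip_force'],np.abs(st['joint_velocities']).max())
cv2.imwrite('pics/c8.png',cv2.resize(a['pixels'][170:320,60:260,::-1],(800,600),interpolation=cv2.INTER_CUBIC))
```

```text
[ 589.53119326 -251.66867785  225.24511929] 43.23817084247418 34.99908713623881 0.0028441020287673685
```

View pics/c8.png

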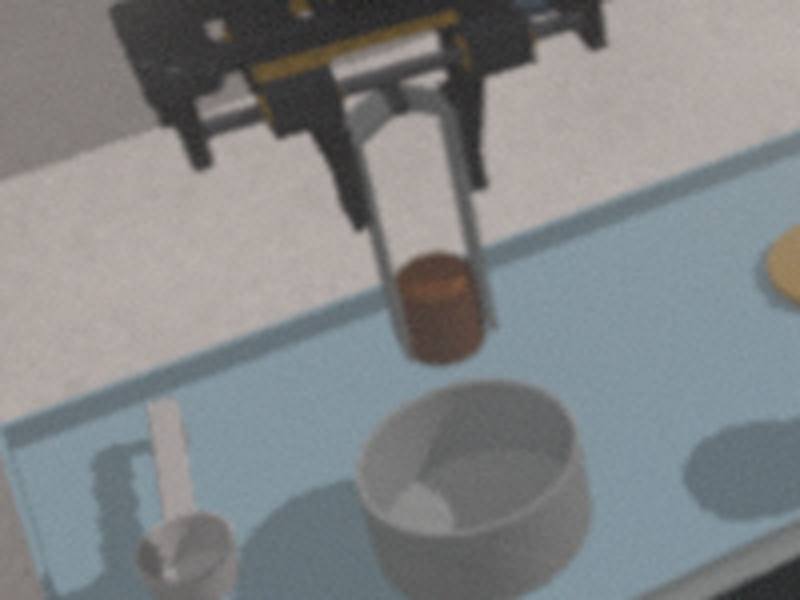

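The pastry, at crop (440,305), is held between the tong tips well above the empty tin, which is still in place.

```bash
python3 -c "
from station import finish_job
print(finish_job())"
```

```text
the job is handed in; nothing more can be done
None
```

The job is handed in: the pastry is held at rest in the tongs, with its underside about 8 cm above the tin's rim by the arm's readings, and the last picture shows the tin still upright in place.

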